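# Load a knife handle in the pinning fixture and lock the collar

### The arm

A 6-joint arm with a two-finger parallel gripper is mounted at the origin on the work surface. World frame = base frame: x ahead of the robot, y to its left, z up, the work surface at z = 0. Lengths are in m, angles in degrees, forces in N, time in s.
With the tool pointing down it reaches from about 0.25 to 0.725 m from the base axis. Payload 9.7 kg.
Tool frame: the origin (TCP) lies at the very end of the fingers, on their centre line; the grasp point (between the pads) lies 19 mm behind it; z points along the fingers, y is the direction in which the jaws open and shut (so a half turn about z gives the same grasp; the last joint's range is limited). The gripper opens to 85 mm and grips with 20 to 120 N. Pads are 22 mm wide; open, the fingers measure 114 mm over their backs; the gripper's body (76 mm by 85 mm) begins 54 mm behind the grasp point. The pads swing forward as they close: fully open they stand 13 mm farther back than shut.
Start: joints at [-65.432, 4.979, 10.078, 95.1, 0, 90], TCP at [0.229, -0.5, 0.231] pointing down, gripper open.
Joint ranges: [-179.16, 179.16], [-48.56, 103.87], [-65.8, 70.77], [-126.05, 130.52], [-82.76, 87.17], [-180, 180]. Speed limits (degrees/s): [127.2, 127.2, 147.25, 180, 180, 180].

### API

Orientations are given as [roll, pitch, yaw] about the fixed x, y, z axes, in that order (R = Rz(yaw) Ry(pitch) Rx(roll)).
In Python, from workcell import bot gives the robot as it stands.
- The arm moves only by the shell command python3 -m pendant 'ROWS' [FORCE]. ROWS is JSON, a list that holds one entry, the list of rows, each a list of 7 numbers: the shift along the tool's x, y, z in cm, then the turn, a rotation vector about the tool's x, y, z in rad, then the opening in per cent of the stroke, from 0 (shut) to 100 (fully open). In form: [[[dx, dy, dz, ax, ay, az, gripper], ...]]. A call has 1 to 5 rows; each row shifts and turns the pose as measured when the row begins, along the tool's axes as they then stand; what a row does not reach is not made up. A row lasts 1/12 s, in which the tool goes at most 41.7 mm and 7.16 degrees, less where a joint would pass 70% of its speed; a pose out of reach is approached as far as the arm can. A call with a gripper value outside its range is refused whole. The fingers move at their own pace and stop on an object; FORCE is the grip in N (left out, the last holds). Time passes only in rows, so rows that do not move let the fingers close. It gives the time, the measured TCP pose, the force and the opening at its end, in the units of the state.
- bot.get_obs(): the state, without advancing time (a new reading comes with each control period).
- bot.camera(name): name is "side" or "top" or "wrist"; returns the picture (480x640x3 uint8, red, green, blue); there is no depth.
- bot.get_calibration(name): a dict with "intrinsics" (3x3 intrinsics, pixels), "D" ([k1, k2, p1, p2, k3] as OpenCV has them; the pictures are not rectified), "pose" (4x4, takes a point from camera to world coordinates); the wrist camera has in their place "T_tool_cam" (4x4, takes a point from camera to tool coordinates, whose origin is the TCP and whose axes are the flange's). Camera axes: x right, y down, z forward; pixel columns grow to the right and rows downward; lengths in m; the calibration is good to about 2 mm. A picture is of the moment at which its call begins: read the wrist's pose just before it. get_calibration takes no time and is no camera call.
- bot.job_done(): hands the job in, once; it reports no verdict.
Trained networks look in the newest picture that a camera, given by its name, has taken for a name from the list of things; names that differ only in an ending like _2 or _b are one class to them, and where a whole thing is asked for, a point or a joint stands for the part that bears it (a point fixed in the world has none). Each returns a list of dicts, best first, with "confidence" (0 to 1); they miss things now and then, are a little off and sometimes report something else, mostly with a low value. They report only what shows in the picture. A call takes as long as a camera call.
- bot.masks_of(camera, thing): "pixels" (480x640 bool, what is visible of it) and "extent" ([left, top, right, bottom] in pixels, round what is visible of it).
- bot.mark_of(camera, thing): "uv" ([column, row] in pixels: a listed point, or the origin of a listed thing).
The state is a dict: "time": time; "q": joint angles; "qd": joint speeds; "joint_efforts": joint torques, N m; "ee_pos": TCP position; "tcp_rot": TCP orientation; "wrist_force": force on the tool from outside, world axes, zero at the start; "torque": the same for the moment, N m; "opening": finger opening in m.
Only numpy, scipy, OpenCV 4.12 (cv2) and the standard library are available. Lean on these libraries where they do the work, as an engineer would, in place of code of your own. Each camera call takes 0.05 s, during which the arm holds its last target. There are 200 camera calls.

### The job

Take the green knife handle from its pocket in the grey tray and lay it flat in the long nest of the pinning fixture, while the steel hold-down finger is still swung clear. Let go of it, then turn the blue lock collar clockwise by its black post until the yellow pointer stands on the red locked mark, so that the finger lies across the handle. Leave the other two handles in their pockets and the little rivet jar where it stands.

Things in the scene. Friction and masses are not known exactly. Their poses are not given: they have to be found in the camera images.
- handle_green: Green knife handle, a block 120 long (its x) by 30 wide (y) by 28 high (z) mm, black liner line round it and three brass pins on top, about 120 g (0.08 to 0.17 kg). Origin: centre of its underside. Either end may go first. It starts in one of three tray pockets, with its x along the tray's x.
- handle_brown: Brown wooden handle of the same size in another pocket, origin at the centre of its underside; stays there.
- handle_white: White handle of the same size in another pocket, origin at the centre of its underside; stays there.
- tray: Grey fixed pocket tray, 144 (x) by 234 (y) mm; origin at the centre of its underside. Three pockets side by side along y, pitch 74 mm (centres at y = -74, 0, 74), each 128 x 38 mm, floor 5 mm and wall tops 13 mm above the table; the handles' tops stand 33 mm above the table, with 44 mm between neighbours.
- nest_floor (a point): Centre of the floor of the fixture's nest, 15 mm above the table. Its axes are the fixture's: x along the nest, y towards the collar, z up. The nest is 128 (x) by 38 (y) mm inside, with aluminium walls 6 mm thick whose tops are 10 mm above the nest floor. The fixed dark steel base is 190 (x) by 250 (y) by 12 mm, centred 60 mm in +y from this point.
- collar_axis (a point): Point on the vertical axis of the lock collar, 56 mm above the table; axes as the fixture's. It lies 125 mm in +y from nest_floor. The collar is blue, 86 mm across, its top 56 mm above the table, round a steel core 48 mm across and 62 mm high.
- finger_tip (a point): Underside of the tip of the steel hold-down finger on the collar, 135 mm from the axis, 46 mm above the table (3 mm over a handle lying in the nest). The finger is 22 mm wide and 10 mm thick.
- collar_post (a point): Middle (in height) of the free part of the black upright post on the collar's arm, 85 mm above the table, 80 mm from the axis. The post is 18 mm across; it stands free from 56 mm (top of the blue arm) to 101 mm above the table. It is across the axis from the hold-down finger.
- pointer (a point): Tip of the yellow pointer on top of the collar, 53 mm from the axis, 50 degrees clockwise (seen from above) from the post.
- locked_mark (a point): Middle of the red locked mark, a bar 25 mm long (radial) and 11.5 mm wide on a small block, 71 mm from the collar axis, in the direction 40 degrees from the fixture's +x towards its +y, 33 mm above the table.
- lock_collar (a joint): Angle of the lock collar in rad: 0 when the pointer stands on the locked mark, finger across the nest; positive when turned counterclockwise from above (open). At angle q the post is at (-sin q, cos q) x 80 mm from the axis in the fixture's axes. Starts at 1.0 to 1.45. Stops at -0.5 and 1.75, so it can pass the mark; friction (about 2 N at the post) holds it where it is left.
- rivet_jar: Small jar with orange lid, 40 mm across, 60 mm high, standing between tray and fixture; origin at the centre of its underside.

How it is judged:
By the outcome, as a careful person would: the job done as asked, in the order asked, and still so for the second after the job is handed in, with the robot touching nothing.
It also fails if it takes over 64 s, if anything falls off the work surface, if the arm or the gripper's body presses on something with over 40 N, if the wrist force passes 120 N, or if a joint passes its speed limit or range.

## Working session

There is one attempt and no reset: what is moved stays moved. The work goes in short steps, Python scripts to look and compute and a shell command to move; the robot and the scene stay as the last step left them, time stands still between calls to the robot, and variables do not carry over. Pictures are saved under pics/ and viewed, about 8 in all and at most 12, crops included, and the job is handed in when it is done.

```bash
mkdir -p pics; ls; cat > h.py <<'E'
import numpy as np, cv2
from scipy.spatial.transform import Rotation as R
from workcell import bot
def tool():
    o=bot.get_obs(); T=np.eye(4); T[:3,:3]=R.from_euler('xyz',o['tcp_rot'],degrees=True).as_matrix(); T[:3,3]=o['ee_pos']; return T
def cam(name,T=None):
    c=bot.get_calibration(name); P=np.array(c['pose']) if 'pose' in c else (tool() if T is None else T)@np.array(c['T_tool_cam'])
    return np.array(c['intrinsics']),np.array(c['D']),P
def ray(C,uv):
    K,D,P=C; n=cv2.undistortPoints(np.array([[uv]],float),K,D)[0,0]
    return P[:3,3],P[:3,:3]@np.r_[n,1]
def atz(C,uv,z):
    o,d=ray(C,uv); return o+d*(z-o[2])/d[2]
def tri(obs):
    A=np.zeros((3,3));b=np.zeros(3)
    for C,uv in obs:
        o,d=ray(C,uv); d=d/np.linalg.norm(d); M=np.eye(3)-np.outer(d,d); A+=M;b+=M@o
    x=np.linalg.solve(A,b)
    e=[np.linalg.norm(np.cross(x-ray(C,uv)[0],ray(C,uv)[1]/np.linalg.norm(ray(C,uv)[1]))) for C,uv in obs]
    return x,max(e)
def save(im,n): cv2.imwrite('pics/'+n,im[:,:,::-1])
E
python3 - <<'E'
from h import *
np.set_printoptions(precision=4,suppress=True)
ims={n:bot.camera(n) for n in('top','side')}
save(ims['top'],'top0.png');save(ims['side'],'side0.png')
C={n:cam(n) for n in ims}
for n in C: print(n,C[n][2][:3,3])
for t in ['handle_green','handle_brown','handle_white','tray','nest_floor','collar_axis','finger_tip','collar_post','pointer','locked_mark','rivet_jar']:
    r={n:bot.mark_of(n,t) for n in C}
    print(t,{n:[(np.round(x['uv'],1).tolist(),round(x['confidence'],2)) for x in r[n][:2]] for n in C},end=' ')
    if all(r.values()): print(tri([(C[n],r[n][0]['uv']) for n in C]))
    else: print()
print(bot.get_obs())
print(bot.get_calibration('wrist')['T_tool_cam'])
E
```

```text
pics
top [0.3577 0.037  1.073 ]
side [0.1177 0.852  0.7871]
handle_green {'top': [([481.0, 250.5], 0.6)], 'side': [([390.5, 182.2], 0.98)]} (array([ 0.5189, -0.2798,  0.0144]), np.float64(0.00361077578800039))
handle_brown {'top': [([444.0, 242.7], 0.91), ([184.0, 238.2], 0.62)], 'side': [([364.8, 196.1], 0.8)]} (array([ 0.5431, -0.2049,  0.012 ]), np.float64(0.004218138662493477))
handle_white {'top': [([412.9, 238.1], 0.64)], 'side': [([349.5, 209.5], 0.94)]} (array([ 0.5528, -0.1428,  0.0112]), np.float64(0.004010617317666681))
tray {'top': [([445.8, 242.4], 0.76)], 'side': [([369.6, 195.6], 0.94)]} (array([ 0.5388, -0.2099,  0.0125]), np.float64(0.0007673926736318001))
nest_floor {'top': [([246.7, 253.9], 0.79)], 'side': [([291.2, 310.6], 0.69)]} (array([0.5182, 0.1906, 0.0139]), np.float64(0.00010382555649833095))
collar_axis {'top': [([182.7, 242.4], 0.67)], 'side': [([240.3, 336.3], 0.86), ([229.3, 361.6], 0.4)]} (array([0.5396, 0.3116, 0.0521]), np.float64(0.0040666866903349965))
finger_tip {'top': [([206.2, 178.3], 0.6), ([183.1, 242.0], 0.27)], 'side': [([195.8, 294.7], 0.9
[... 694 characters left out ...]
2.3, 243.0], 0.67)]} (array([ 0.5799, -0.0128,  0.0008]), np.float64(0.001677076778318762))
{'time': 1.2, 'q': array([-65.4332,   4.9802,  10.079 ,  95.0982,  -0.002 ,  90.0003]), 'qd': array([ 0.0276, -0.0576,  0.0904, -0.0239, -0.0201, -0.016 ]), 'joint_efforts': array([ -0.0001, -52.0106,  46.4858,   0.0019,   0.0001,  -0.    ]), 'ee_pos': array([ 0.2287, -0.5002,  0.2313]), 'tcp_rot': array([179.9994,   0.002 ,  24.5665]), 'wrist_force': array([-0.3348,  0.3053,  1.0979]), 'torque': array([-0.0218,  0.0186, -0.0084]), 'opening': 0.08557468486231404}
[[ 0.0006 -0.9561 -0.2932  0.0748]
 [ 1.      0.0006  0.0001 -0.0003]
 [ 0.0001 -0.2932  0.9561 -0.1427]
 [ 0.      0.      0.      1.    ]]
```

View pics/top0.png

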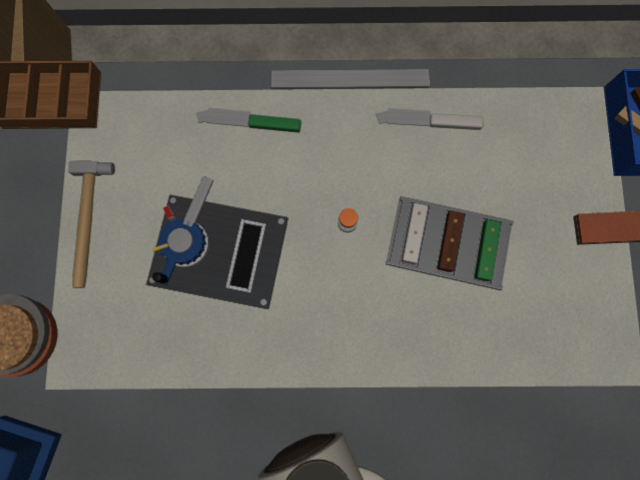

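View pics/side0.png

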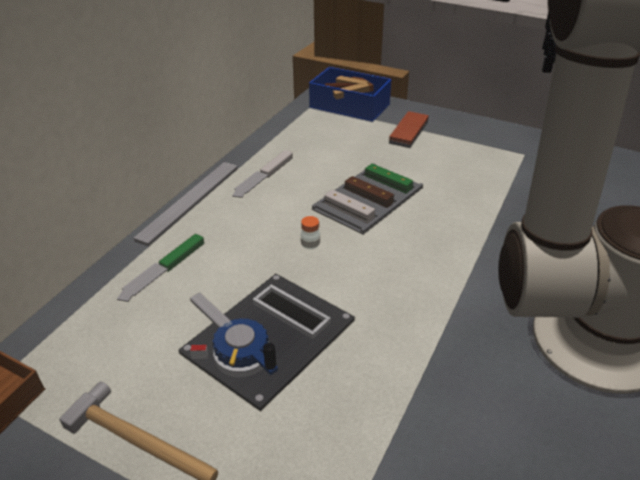

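Top picture: the green handle is in the rightmost pocket (489,250). The nest is empty at (247,255), the finger is swung clear at (205,180), the post is at (160,277) and the red mark at (168,212). The side view agrees. Now I'll move the wrist camera over the tray.

```bash
python3 -m pendant '[[[3.3,-0.7,0.2,0,0,0,100],[3.3,-0.7,0.2,0,0,0,100],[3.3,-0.7,0.2,0,0,0,100],[3.3,-0.7,0.2,0,0,0,100],[3.3,-0.7,0.2,0,0,0,100]]]'
python3 -m pendant '[[[3.3,-0.7,0.2,0,0,0,100],[3.3,-0.7,0.2,0,0,0,100],[3.3,-0.7,0.2,0,0,0,100],[0,0,0,0,0,0.12,100],[0,0,0,0,0,0.12,100]]]'
python3 -m pendant '[[[0,0,0,0,0,0.12,100],[0,0,0,0,0,0.12,100],[0,0,0,0,0,0.12,100],[0,0,0,0,0,0.04,100],[0,0,0,0,0,0,100]]]'
cat > look.py <<'E'
import sys
from h import *
np.set_printoptions(precision=4,suppress=True)
T=tool(); im=bot.camera('wrist'); save(im,sys.argv[1]); C=cam('wrist',T)
print('tcp',T[:3,3],bot.get_obs()['tcp_rot'])
np.save('pics/'+sys.argv[1]+'.npy',T)
for a in sys.argv[2:]:
    t,z=a.split(':'); z=float(z)
    for r in bot.mark_of('wrist',t)[:2]: print(t,'mark',np.round(r['uv'],1),round(r['confidence'],2),'xy',atz(C,r['uv'],z)[:2])
E
python3 look.py w1.png handle_green:.005 handle_brown:.005 tray:0
```

```text
time: 1.62
ee_pos: [0.3643, -0.4005, 0.2208]
tcp_rot: [179.9, 0.1, 24.0]
wrist_force: [0.0, -0.4, -0.5]
opening: 0.0857
time: 2.03
ee_pos: [0.4546, -0.3329, 0.2136]
tcp_rot: [179.9, -0.0, 10.3]
wrist_force: [0.1, -0.7, -0.3]
opening: 0.0857
time: 2.45
ee_pos: [0.4563, -0.331, 0.2129]
tcp_rot: [180.0, 0.0, -13.9]
wrist_force: [-0.6, 0.1, -0.9]
opening: 0.0853
tcp [ 0.4563 -0.331   0.2129] [179.981    0.0192 -13.7796]
handle_green mark [251. 137.] 0.61 xy [ 0.5243 -0.2879]
handle_brown mark [161.6 137.2] 0.66 xy [ 0.5432 -0.2148]
tray mark [165.4 139.7] 0.9 xy [ 0.5406 -0.2154]
```

View pics/w1.png

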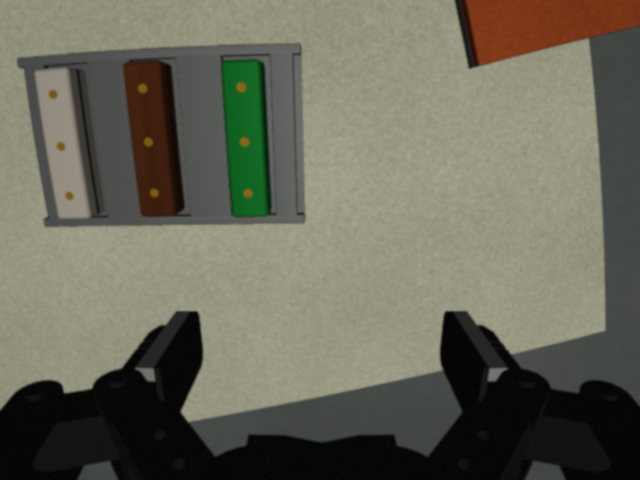

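Wrist picture: the green handle is in the right-hand pocket, with pins at (241,87), (244.5,142) and (248,193). White is on the left and brown in the middle.

```bash
python3 -m pendant '[[[1.9,-2.1,1.5,0,0,0,100],[1.9,-2.1,1.5,0,0,0,100],[1.9,-2.1,1.5,0,0,0,100],[0,0,0,0,0,0,100],[0,0,0,0,0,0,100]]]'
cat > pins.py <<'E'
import sys
from h import *
np.set_printoptions(precision=4,suppress=True)
def pins(name):
    im=cv2.imread('pics/'+name); hsv=cv2.cvtColor(im,cv2.COLOR_BGR2HSV)
    g=cv2.inRange(hsv,(45,120,40),(80,255,255)); n,l,s,_=cv2.connectedComponentsWithStats(g)
    k=1+np.argmax(s[1:,4]); hull=cv2.convexHull(np.argwhere(l==k)[:,::-1].astype(np.int32))
    H=cv2.fillConvexPoly(np.zeros_like(g),hull,255)
    p=cv2.inRange(hsv,(12,100,60),(32,255,255))&H
    n,l,s,c=cv2.connectedComponentsWithStats(p)
    c=[c[i] for i in range(1,n) if s[i,4]>12]; return np.array(sorted(c,key=lambda a:a[1]))
if __name__=='__main__':
    T=tool(); im=bot.camera('wrist'); save(im,sys.argv[2]); np.save('pics/'+sys.argv[2]+'.npy',T)
    V=[(cam('wrist',np.load('pics/'+n+'.npy')),pins(n)) for n in sys.argv[1:3]]
    for C,p in V: print(p)
    if all(len(p)==3 for C,p in V):
        for i in range(3): print(tri([(C,p[i]) for C,p in V]))
    for C,p in V:
        w=[atz(C,u,.033) for u in p]; d=w[0]-w[-1]; print('single', w[len(w)//2], 'yaw',np.degrees(np.arctan2(d[1],d[0])),'len',np.linalg.norm(d))
    print('tcp',T[:3,3],bot.get_obs()['tcp_rot'])
E
python3 pins.py w1.png w2.png
```

```text
time: 3.07
ee_pos: [0.5289, -0.283, 0.1676]
tcp_rot: [179.9, -0.1, -13.5]
wrist_force: [-0.5, 0.1, 0.4]
opening: 0.0855
[[240.8769  86.8769]
 [244.1379 141.5   ]
 [247.5    193.    ]]
[[327.9178 175.    ]
 [328.3521 232.5634]
 [328.8254 285.5556]]
(array([ 0.5618, -0.2957,  0.0333]), np.float64(2.9032739525038264e-06))
(array([ 0.5227, -0.2868,  0.0334]), np.float64(3.7824217705139515e-05))
(array([ 0.4838, -0.278 ,  0.0335]), np.float64(9.897838217749802e-05))
single [ 0.5227 -0.2867  0.033 ] yaw -12.874815567006316 len 0.08009259515052052
single [ 0.5226 -0.2868  0.033 ] yaw -12.72136405293452 len 0.0800325500068011
tcp [ 0.5289 -0.283   0.1676] [179.9099  -0.1241 -13.5226]
```

View pics/w2.png

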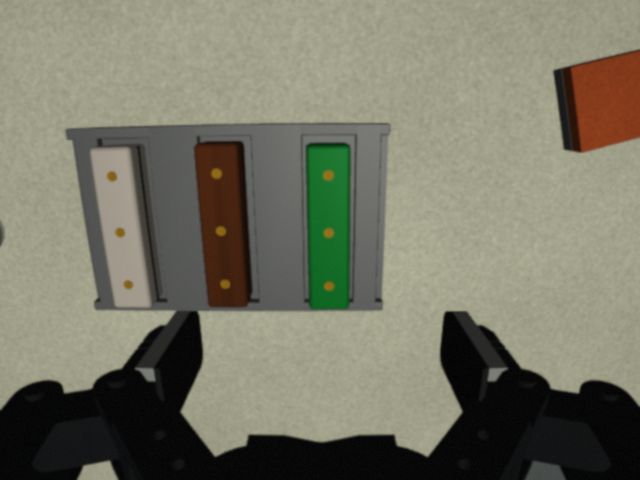

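Wrist view 2 (TCP 0.168): the green handle is at (328,232). Triangulation puts its top at z=0.033, centre (0.523,-0.287), yaw -12.8°. I'll partly close the jaws, line up and descend.

```bash
python3 -m pendant '[[[-0.5,0.5,2.9,0,0,-0.012,58],[0,0,2.9,0,0,0,58],[0,0,2.9,0,0,0,58],[0,0,2.5,0,0,0,58],[0,0,0,0,0,0,58]]]'; python3 pins.py w1.png w3.png; python3 -c "
from h import *;print(bot.get_obs()['opening'])"
```

```text
time: 3.53
ee_pos: [0.5223, -0.291, 0.0568]
tcp_rot: [179.7, -0.6, -12.8]
wrist_force: [0.4, 0.1, -1.3]
opening: 0.0492
[[240.8769  86.8769]
 [244.1379 141.5   ]
 [247.5    193.    ]]
[[311.3364 201.9263]
 [311.8883 292.1955]
 [312.4539 370.5957]]
(array([ 0.5618, -0.2956,  0.0328]), np.float64(2.9709856127897053e-05))
(array([ 0.5227, -0.2867,  0.033 ]), np.float64(6.231102546120716e-05))
(array([ 0.4837, -0.2779,  0.0331]), np.float64(7.75130210973888e-05))
single [ 0.5227 -0.2867  0.033 ] yaw -12.874454156457075 len 0.08009337361023104
single [ 0.5227 -0.2868  0.033 ] yaw -12.77175402495954 len 0.080169367388093
tcp [ 0.5223 -0.291   0.0568] [179.6949  -0.7051 -12.7748]
0.04926106538533309
```

```bash
python3 -m pendant '[[[-0.05,-0.4,0.8,0.005,-0.012,0,58],[0,0,0,0,0,0,58],[0,0,0,0,0,0,58]]]'; python3 -c "
from h import *;T=tool();print(T[:3,3],bot.get_obs()['tcp_rot'],T[:3,:3].T@(np.array([.5227,-.2868,.018])-T[:3,3])*100)"
```

```text
time: 3.83
ee_pos: [0.5246, -0.2891, 0.0565]
tcp_rot: [179.9, -0.3, -12.8]
wrist_force: [0.4, 0.5, -0.3]
opening: 0.0496
[ 0.52457391 -0.28913396  0.05648915] [179.91376554  -0.27722974 -12.84347069] [-0.25320459 -0.19169279  3.84745032]
```

```bash
python3 -m pendant '[[[-0.25,-0.2,1.2,0,-0.005,0,58],[0,0,0.6,0,0,0,58],[0,0,0,0,0,0,58],[0,0,0,0,0,0,58]]]'; python3 -c "
from h import *;T=tool();print(T[:3,3],bot.get_obs()['tcp_rot'],T[:3,:3].T@(np.array([.5227,-.2868,.018])-T[:3,3])*100)"
```

```text
time: 4.17
ee_pos: [0.5243, -0.2873, 0.0403]
tcp_rot: [179.8, -0.2, -12.8]
wrist_force: [-0.4, -0.6, 1.4]
opening: 0.0497
[ 0.52426488 -0.28734092  0.04033372] [179.8289543   -0.24769846 -12.82009136] [-0.17424299 -0.02468572  2.23257559]
```

```bash
python3 -m pendant '[[[-0.15,0,1.2,0,0,0,58],[0,0,0.9,0,0,0,58],[0,0,0,0,0,0,58],[0,0,0,0,0,0,58]]]'; python3 -c "
from h import *;T=tool();print(T[:3,3],bot.get_obs()['tcp_rot'],T[:3,:3].T@(np.array([.5227,-.2868,.018])-T[:3,3])*100)"
```

```text
time: 4.5
ee_pos: [0.5227, -0.2869, 0.017]
tcp_rot: [179.8, -0.2, -12.8]
wrist_force: [0.2, 0.4, 0.2]
opening: 0.0496
[ 0.52267046 -0.28691016  0.01699778] [179.8288929   -0.24584285 -12.80356915] [ 0.00086985 -0.01109713 -0.10025284]
```

```bash
python3 -m pendant '[[[0,0,-0.1,0,0,0,20],[0,0,0,0,0,0,20],[0,0,0,0,0,0,20],[0,0,0,0,0,0,20],[0,0,0,0,0,0,20]]]' 50
python3 -m pendant '[[[0,0,0,0,0,0,20],[0,0,0,0,0,0,20],[0,0,-0.6,0,0,0,20],[0,0,-0.8,0,0,0,20],[0,0,-2,0,0,0,20]]]'
python3 -m pendant '[[[0,0,-3,0,0,0,20],[0,0,-3,0,0,0,20],[0,0,-3,0,0,0,20],[0,0,0,0,0,0,20],[0,0,0,0,0,0,20]]]'; python3 pins.py w1.png w4.png; python3 -c "
from h import *;print(bot.get_obs()['opening'], bot.get_obs()['wrist_force'],bot.get_obs()['q'])"
```

```text
time: 4.92
ee_pos: [0.5226, -0.287, 0.0184]
tcp_rot: [179.8, -0.2, -12.8]
wrist_force: [0.6, 0.0, -1.6]
opening: 0.0285
time: 5.33
ee_pos: [0.5203, -0.2857, 0.0498]
tcp_rot: [179.9, 0.2, -12.8]
wrist_force: [-0.6, -0.2, -1.8]
opening: 0.0286
time: 5.75
ee_pos: [0.521, -0.2858, 0.151]
tcp_rot: [179.9, -0.1, -12.8]
wrist_force: [0.7, 0.0, -3.0]
opening: 0.0286
[[240.8769  86.8769]
 [244.1379 141.5   ]
 [247.5    193.    ]]
[[321.0222 223.7194]
 [321.0147 335.3346]
 [320.9458 427.3744]]
(array([ 0.5507, -0.3004,  0.1165]), np.float64(0.009145925230277251))
(array([ 0.5235, -0.2985,  0.1646]), np.float64(0.013204665585876617))
(array([ 0.5043, -0.2962,  0.1876]), np.float64(0.015117323081693456))
single [ 0.5227 -0.2867  0.033 ] yaw -12.874764604722131 len 0.0800929384227398
single [ 0.4464 -0.2689  0.033 ] yaw -12.794024458904827 len 0.1639848582297135
tcp [ 0.521  -0.2858  0.151 ] [179.8309  -0.225  -12.805 ]
0.028914890674081876 [ 0.9476676   0.2941567  -0.28262658] [-2.86939691e+01  9.94675418e+00  6.74235589e+00  8.65329597e+01
 -1.01019000e-01  1.64111087e+02]
```

View pics/w4.png

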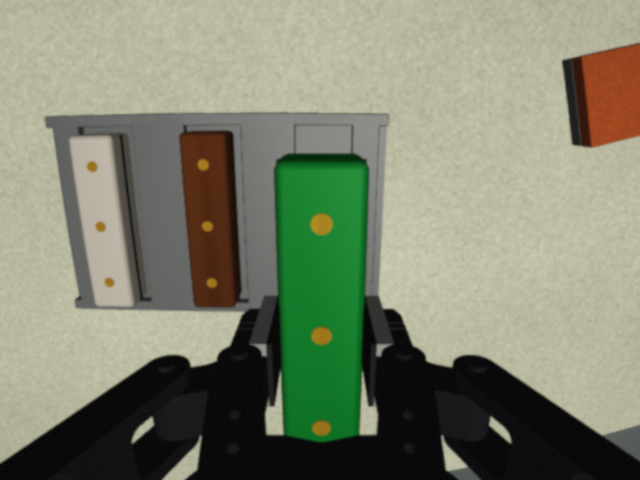

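Wrist view: the green handle is held centred in the jaws, and brown and white are still in their pockets. The last joint is near its range limit, so I'll turn half round (yaw→170°) before crossing.

```bash
python3 -m pendant '[[[0,0,-1,0,0,-0.12,20],[0,0,-1,0,0,-0.12,20],[0,0,-1,0,0,-0.12,20],[0,0,0,0,0,-0.12,20],[0,0,0,0,0,-0.12,20]]]' 60
python3 -m pendant '[[[0,0,0,0,0,-0.12,20],[0,0,0,0,0,-0.12,20],[0,0,0,0,0,-0.12,20],[0,0,0,0,0,-0.12,20],[0,0,0,0,0,-0.12,20]]]'
python3 -m pendant '[[[0,0,0,0,0,-0.12,20],[0,0,0,0,0,-0.12,20],[0,0,0,0,0,-0.12,20],[0,0,0,0,0,-0.12,20],[0,0,0,0,0,-0.12,20]]]'
python3 -m pendant '[[[0,0,0,0,0,-0.12,20],[0,0,0,0,0,-0.12,20],[0,0,0,0,0,-0.12,20],[0,0,0,0,0,-0.12,20],[0,0,0,0,0,-0.12,20]]]'
python3 -m pendant '[[[0,0,0,0,0,-0.12,20],[0,0,0,0,0,-0.12,20],[0,0,0,0,0,-0.12,20],[0,0,0,0,0,-0.12,20],[0,0,0,0,0,-0.12,20]]]'; python3 -c "
from h import *;print(bot.get_obs()['q'])"
```

```text
time: 6.22
ee_pos: [0.5197, -0.285, 0.1789]
tcp_rot: [180.0, 0.1, 22.7]
wrist_force: [-0.3, 0.2, -2.0]
opening: 0.0284
time: 6.63
ee_pos: [0.518, -0.2841, 0.1737]
tcp_rot: [-179.5, 0.1, 58.5]
wrist_force: [0.6, 0.4, -1.9]
opening: 0.0284
time: 7.05
ee_pos: [0.516, -0.283, 0.1677]
tcp_rot: [-179.1, -0.4, 94.3]
wrist_force: [-0.5, -0.4, -1.7]
opening: 0.0286
time: 7.47
ee_pos: [0.514, -0.2818, 0.1616]
tcp_rot: [-179.4, -1.3, 130.1]
wrist_force: [-0.0, -0.6, -1.7]
opening: 0.0285
time: 7.88
ee_pos: [0.5118, -0.2807, 0.1556]
tcp_rot: [179.6, -1.9, 165.9]
wrist_force: [-0.1, -0.0, -1.3]
opening: 0.0285
[-28.6913506   10.79162793   8.12615895  89.31491104  -0.09778624
 -14.58945819]
```

```bash
python3 -m pendant '[[[1,3.6,-0.6,0,-0.033,0,20],[1,3.6,-0.4,0,0,0,20],[1,3.6,-0.3,0,0,0,20],[1,3.6,-0.3,0,0,0,20],[1,3.6,-0.3,0,0,0,20]]]'
python3 -m pendant '[[[1,3.6,-0.3,0,0,0,20],[1,3.6,-0.3,0,0,0,20],[1,3.6,-0.3,0,0,-0.06,20],[1,3.5,-0.3,0,0,0,20],[0,0,0,0,0,0,20]]]'
python3 -m pendant '[[[0,0,0,0,0,0,20]]]'
python3 look.py n1.png nest_floor:.015 collar_axis:.056 locked_mark:.033 collar_post:.085 finger_tip:.046 pointer:.056
```

```text
time: 8.3
ee_pos: [0.5027, -0.0935, 0.1667]
tcp_rot: [179.6, -0.8, 166.0]
wrist_force: [0.9, -0.5, -0.5]
opening: 0.0287
time: 8.72
ee_pos: [0.4922, 0.0665, 0.1769]
tcp_rot: [179.5, -1.1, 169.8]
wrist_force: [0.5, -0.5, -1.1]
opening: 0.0288
time: 8.8
ee_pos: [0.4916, 0.0681, 0.1761]
tcp_rot: [179.5, -1.1, 170.0]
wrist_force: [-0.4, -0.6, -1.9]
opening: 0.0287
tcp [0.4916 0.0681 0.1761] [179.4819  -1.1264 169.9385]
nest_floor mark [487.9 223.3] 0.71 xy [0.5164 0.1962]
finger_tip mark [595.7 391.4] 0.62 xy [0.6666 0.2696]
```

View pics/n1.png

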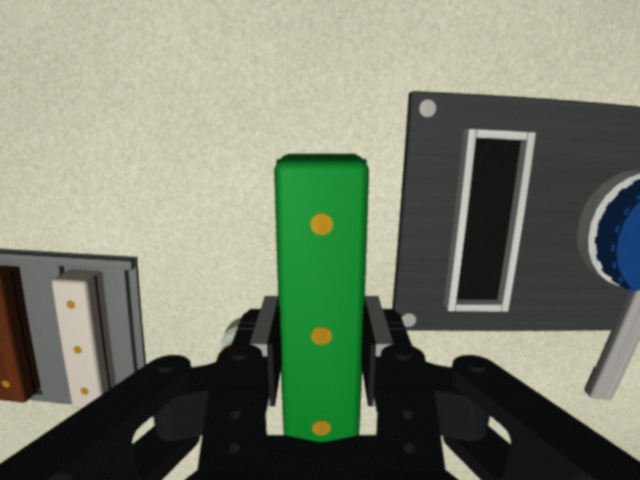

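Wrist view: the nest rim's outer corners are at about (470,129), (536,133), (508,311) and (446,310). The nest is empty and the finger is at lower right (600,395), clear of it. I'll take a second view for height.

```bash
python3 -m pendant '[[[2.5,0.5,-1.5,0.008,-0.02,0,20],[2.5,0,-1.5,0,0,0,20],[2.5,0,-1.5,0,0,0,20],[0,0,0,0,0,0,20],[0,0,0,0,0,0,20]]]'
cat > nest.py <<'E'
import sys
from h import *
np.set_printoptions(precision=4,suppress=True)
def quad(name,x0=388,x1=575):
    g=cv2.imread('pics/'+name,0); out=[]
    for thr in (140,120,160):
        m=((g>thr)*255).astype(np.uint8); m[:,:x0]=0
        cs,h=cv2.findContours(m,cv2.RETR_CCOMP,cv2.CHAIN_APPROX_NONE)
        for c,hh in zip(cs,h[0]):
            # inner hole of the rim: elongated dark hole
            (cx,cy),(w,hgt),a=cv2.minAreaRect(c)
            if hh[3]>=0 and 1500<w*hgt<40000 and 2.2<max(w,hgt)/min(w,hgt)<6 and cv2.contourArea(c)>.7*w*hgt:
                par=cs[hh[3]]; hull=cv2.convexHull(par)
                for e in np.arange(3,30,.5):
                    q=cv2.approxPolyDP(hull,e,True)
                    if len(q)<=4: break
                if len(q)==4: return thr,np.array(sorted(q[:,0].tolist(),key=lambda p:(p[1]>cy,p[0])),float),cv2.boundingRect(c)
    return None
if __name__=='__main__':
    if len(sys.argv)>2:
        n=sys.argv[2]; T=tool(); save(bot.camera('wrist'),n); np.save('pics/'+n+'.npy',T); print('tcp',T[:3,3],bot.get_obs()['tcp_rot'])
    V=[]
    for n in sys.argv[1:3]:
        C=cam('wrist',np.load('pics/'+n+'.npy')); r=quad(n); print(n,r); 
        if r: V.append((C,r[1]))
    for C,q in V:
        w=np.array([atz(C,u,.025) for u in q]); d=(w[:2].mean(0)-w[2:].mean(0)); print('c',w.mean(0),'yaw',np.degrees(np.arctan2(-d[1],-d[0])),'sides',np.linalg.norm(d),np.linalg.norm(w[0]-w[1]),np.linalg.norm(w[2]-w[3]))
    if len(V)==2:
        for i in range(4): print(tri([(C,q[i]) for C,q in V]))
E
python3 nest.py n1.png n2.png
```

```text
time: 9.57
ee_pos: [0.4176, 0.0803, 0.2217]
tcp_rot: [-180.0, -0.1, 169.2]
wrist_force: [0.8, 0.0, -2.2]
opening: 0.0286
tcp [0.4176 0.0803 0.2217] [-179.9595   -0.0713  169.1889]
n1.png (140, array([[470., 129.],
       [534., 133.],
       [448., 310.],
       [507., 310.]]), (455, 136, 73, 170))
n2.png (140, array([[446., 216.],
       [501., 214.],
       [432., 355.],
       [481., 354.]]), (437, 217, 60, 135))
c [0.5153 0.194  0.025 ] yaw -11.611420259568709 sides 0.13821985376994056 0.04751400870714516 0.04847432128957409
c [0.5156 0.1937 0.025 ] yaw -11.106258985343777 sides 0.13632782355686388 0.04790883698914839 0.04763655238369982
(array([0.4417, 0.1802, 0.0369]), np.float64(0.0001770540447770404))
(array([0.4525, 0.2311, 0.0244]), np.float64(0.00030791593023895403))
(array([0.5812, 0.1578, 0.0201]), np.float64(0.00030897926258499007))
(array([0.5899, 0.2055, 0.0208]), np.float64(0.00013650788637166117))
```

```bash
cat > nest2.py <<'E'
import sys
from h import *
from nest import quad
np.set_printoptions(precision=4,suppress=True)
for n in sys.argv[1:]:
    C=cam('wrist',np.load('pics/'+n+'.npy')); thr,q,b=quad(n)
    g=cv2.imread('pics/'+n,0)
    for t in (110,130,150):
        m=((g>t)*255).astype(np.uint8); m[:,:388]=0
        k,l,s,c=cv2.connectedComponentsWithStats(m); lab=l[int(q[0][1])+3:int(q[0][1])+8,int(q[0][0]):int(q[1][0])]; lab=np.bincount(lab[lab>0]).argmax()
        p=np.argwhere(l==lab)[:,::-1]; w=np.array([atz(C,u,.025)[:2] for u in p])*1000
        r=cv2.minAreaRect(w.astype(np.float32)); hull=cv2.convexHull(w.astype(np.float32)); M=cv2.moments(hull)
        print(n,t,r,'hull c',M['m10']/M['m00'],M['m01']/M['m00'])
E
python3 nest2.py n1.png n2.png
```

```text
n1.png 110 ((515.39990234375, 193.7404327392578), (50.72953796386719, 140.20835876464844), 78.4513931274414) hull c 515.4578641718014 193.73763976956997
n1.png 130 ((515.4050903320312, 193.8144073486328), (49.91807174682617, 139.60081481933594), 78.52738952636719) hull c 515.4090849504207 193.8380368876148
n1.png 150 ((515.2990112304688, 193.8347930908203), (49.34278869628906, 138.76466369628906), 78.38482666015625) hull c 515.2538244088179 193.81590635366157
n2.png 110 ((515.2760620117188, 193.82846069335938), (50.56882095336914, 139.90147399902344), 78.58441925048828) hull c 515.3322983701607 193.8475851289586
n2.png 130 ((514.9696655273438, 193.88003540039062), (49.86338424682617, 139.03781127929688), 78.59375) hull c 515.0533938575717 193.89088873290729
n2.png 150 ((515.0611572265625, 193.9837188720703), (48.84721374511719, 138.3812713623047), 78.40249633789062) hull c 515.1072022279004 193.88896580266862
```

```bash
cat > goto.py <<'E'
import sys
from h import *
np.set_printoptions(precision=3,suppress=True)
x,y,z,yaw=map(float,sys.argv[1:]); T=tool()
G=R.from_euler('xyz',[180,0,yaw],degrees=True).as_matrix()
print('shift cm',T[:3,:3].T@(np.array([x,y,z])-T[:3,3])*100,'rot',R.from_matrix(T[:3,:3].T@G).as_rotvec(),'tcp',T[:3,3],bot.get_obs()['tcp_rot'],'F',bot.get_obs()['wrist_force'])
E
python3 - <<'E'
from h import *
from pins import pins
c=bot.get_calibration('wrist');K=np.array(c['intrinsics']);Tc=np.linalg.inv(np.array(c['T_tool_cam']))
p=np.array([[.04,0,-.0146],[0,0,-.0146],[-.04,0,-.0146]]);
print(cv2.projectPoints(p,cv2.Rodrigues(Tc[:3,:3])[0],Tc[:3,3],K,np.array(c['D']))[0][:,0]); print(pins('w4.png'));print(pins('n2.png'))
E
python3 goto.py .5153 .1938 .09 168.5
```

```text
[[319.8959 226.0709]
 [319.9205 336.559 ]
 [319.9526 427.6516]]
[[321.0222 223.7194]
 [321.0147 335.3346]
 [320.9458 427.3744]]
[[321.0992 223.7548]
 [321.0332 335.3063]
 [320.9602 427.3184]]
shift cm [-7.472 12.991 13.179] rot [-0.001 -0.001  0.012] tcp [0.418 0.08  0.222] [-179.96    -0.071  169.189] F [-0.549 -0.051 -0.345]
```

```bash
python3 -m pendant '[[[-1.9,3.25,1,0,0,0,20],[-1.9,3.25,1,0,0,0,20],[-1.9,3.25,1,0,0,0,20],[-1.8,3.2,1,0,0,0.012,20],[0,0,2,0,0,0,20]]]'
python3 -m pendant '[[[0,0,3,0,0,0,20],[0,0,3,0,0,0,20],[0,0,0,0,0,0,20],[0,0,0,0,0,0,20]]]'
python3 goto.py .5153 .1938 .045 168.5
```

```text
time: 10.03
ee_pos: [0.5248, 0.1948, 0.1618]
tcp_rot: [179.8, 0.4, 167.9]
wrist_force: [0.0, -0.6, -1.5]
opening: 0.0282
time: 10.37
ee_pos: [0.5267, 0.1945, 0.0901]
tcp_rot: [-179.8, -0.2, 167.9]
wrist_force: [0.9, 0.6, -0.9]
opening: 0.0284
shift cm [ 1.092 -0.287  4.519] rot [-0.004 -0.003 -0.01 ] tcp [0.527 0.194 0.09 ] [-179.785   -0.162  167.9  ] F [ 0.909  0.645 -0.85 ]
```

```bash
python3 -m pendant '[[[1.1,-0.3,1.5,-0.004,-0.003,-0.01,20],[0,0,1.5,0,0,0,20],[0,0,1,0,0,0,20],[0,0,0,0,0,0,20],[0,0,0,0,0,0,20]]]'
python3 goto.py .5153 .1938 .0285 168.5
```

```text
time: 10.78
ee_pos: [0.5187, 0.1926, 0.0549]
tcp_rot: [179.8, 0.3, 168.3]
wrist_force: [0.6, 0.4, -2.3]
opening: 0.0285
shift cm [0.369 0.04  2.639] rot [ 0.003  0.005 -0.004] tcp [0.519 0.193 0.055] [179.829   0.268 168.292] F [ 0.562  0.423 -2.268]
```

```bash
python3 -m pendant '[[[0.37,0.04,0.6,0.003,0.005,-0.004,20],[0,0,0,0,0,0,20],[0,0,0,0,0,0,20]]]'
python3 goto.py .5153 .1938 .0285 168.5; python3 nest.py n1.png n3.png >/dev/null 2>&1
```

```text
time: 11.03
ee_pos: [0.5169, 0.1941, 0.0519]
tcp_rot: [179.9, 0.2, 168.5]
wrist_force: [0.5, 0.2, -1.4]
opening: 0.0284
shift cm [ 0.153 -0.067  2.341] rot [ 0.002  0.003 -0.   ] tcp [0.517 0.194 0.052] [179.886   0.168 168.499] F [ 0.455  0.174 -1.42 ]
```

View pics/n3.png

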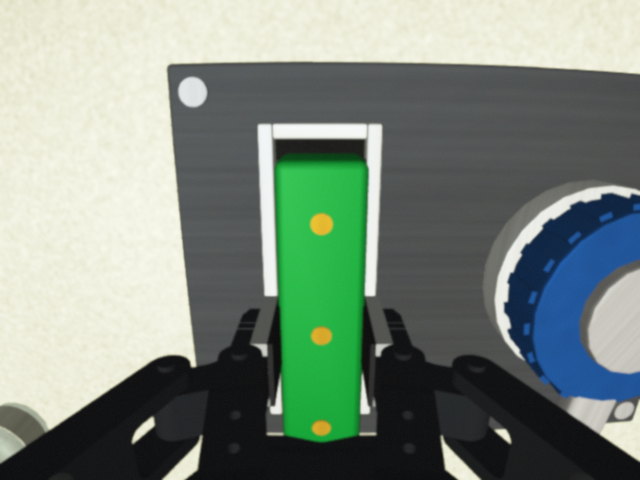

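Wrist view: the handle (columns 276–366) hangs between the rim's inner edges (about 272–368), parallel to them, with the collar clear on the right. Lowering.

```bash
python3 -m pendant '[[[0.15,-0.06,0.7,0.002,0.003,0,20],[0,0,0.5,0,0,0,20],[0,0,0,0,0,0,20],[0,0,0,0,0,0,20]]]'
python3 goto.py .5153 .1938 .0285 168.5
```

```text
time: 11.42
ee_pos: [0.5154, 0.1941, 0.0393]
tcp_rot: [180.0, 0.0, 168.5]
wrist_force: [0.3, -0.7, -1.2]
opening: 0.0285
shift cm [ 0.008 -0.029  1.084] rot [0. 0. 0.] tcp [0.515 0.194 0.039] [179.984   0.023 168.511] F [ 0.265 -0.748 -1.236]
```

```bash
python3 -m pendant '[[[0,0,0.5,0,0,0,20],[0,0,0.3,0,0,0,20],[0,0,0,0,0,0,20],[0,0,0,0,0,0,20]]]'
python3 goto.py .5153 .1938 .0285 168.5
```

```text
time: 11.75
ee_pos: [0.5152, 0.194, 0.0301]
tcp_rot: [-180.0, -0.0, 168.5]
wrist_force: [0.7, 0.1, -1.4]
opening: 0.0282
shift cm [-0.017 -0.017  0.157] rot [-0. -0.  0.] tcp [0.515 0.194 0.03 ] [-179.994   -0.014  168.516] F [ 0.661  0.093 -1.446]
```

```bash
python3 -m pendant '[[[0,0,0.12,0,0,0,20],[0,0,0.04,0,0,0,20],[0,0,0,0,0,0,20]]]'
python3 -m pendant '[[[0,0,0,0,0,0,58],[0,0,0,0,0,0,58],[0,0,0,0,0,0,58],[0,0,0,0,0,0,58],[0,0,-0.5,0,0,0,58]]]'
python3 -m pendant '[[[0,0,-2,0,0,0,58],[0,0,-4,0,0,0,58],[0,0,-4,0,0,0,58],[0,0,-3.5,0,0,0,58],[0,0,0,0,0,0,58]]]'
python3 -m pendant '[[[0,0,0,0,0,0,20],[0,0,0,0,0,0,20]]]'
python3 look.py c1.png handle_green:.015 collar_axis:.056 collar_post:.085 pointer:.056 finger_tip:.046 locked_mark:.033
python3 - <<'E'
from h import *
from pins import pins
p=pins('c1.png');C=cam('wrist',np.load('pics/c1.png.npy'));w=np.array([atz(C,u,.043) for u in p]);print(p,w)
T=np.array([.5153,.1938]);print(w.mean(0)[:2]-T)
E
```

```text
time: 12.0
ee_pos: [0.5152, 0.194, 0.0284]
tcp_rot: [-180.0, -0.0, 168.5]
wrist_force: [-0.2, -0.4, -1.8]
opening: 0.0281
time: 12.42
ee_pos: [0.5155, 0.1941, 0.0338]
tcp_rot: [180.0, 0.0, 168.5]
wrist_force: [-0.5, -0.6, -0.2]
opening: 0.0498
time: 12.83
ee_pos: [0.5134, 0.1933, 0.1746]
tcp_rot: [-179.9, -0.2, 168.5]
wrist_force: [0.7, 0.4, 0.3]
opening: 0.0497
time: 13.0
ee_pos: [0.5145, 0.1937, 0.1777]
tcp_rot: [180.0, 0.1, 168.5]
wrist_force: [-0.1, -0.7, -0.8]
opening: 0.0259
tcp [0.5145 0.1937 0.1777] [179.9851   0.0209 168.5132]
handle_green mark [323.2 212.7] 0.91 xy [0.5126 0.1962]
collar_axis mark [504.3 232. ] 0.57 xy [0.5401 0.3153]
collar_post mark [569.6 115.9] 0.86 xy [0.4681 0.3475]
pointer mark [579.8 196.1] 0.72 xy [0.5254 0.3694]
locked_mark mark [543.9 292.4] 0.97 xy [0.6043 0.353 ]
[[321.557  166.8481]
 [321.4306 225.    ]
 [321.4688 278.625 ]] [[0.4751 0.2025 0.043 ]
 [0.5144 0.1944 0.043 ]
 [0.5536 0.1865 0.043 ]]
[-0.001   0.0007]
```

View pics/c1.png

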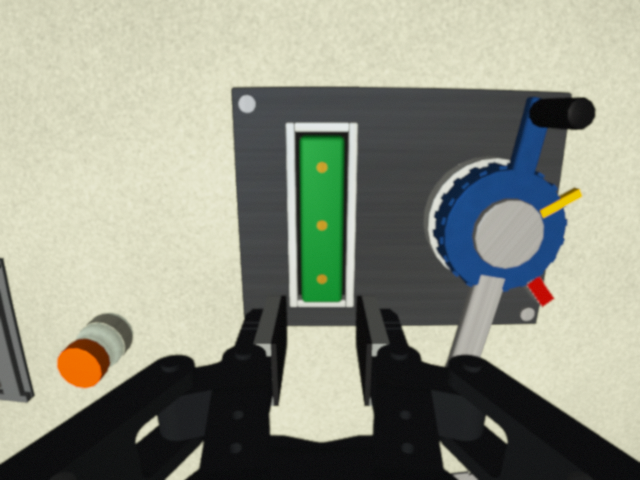

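Wrist view: the green handle lies in the nest with pins at (321,167/225/279) and pin spacing 80 mm at z=0.043, so it is flat and fully down. The post is at (570,112), the pointer at (565,200) and the red mark at (541,291). By computation the collar stands at about 1.36 rad. Moving above the post.

```bash
python3 goto.py .4681 .3475 .16 156.6
python3 -m pendant '[[[2.5,3.5,0,0,0,0.05,58],[2.5,3.5,0,0,0,0.05,58],[2.5,3.5,0.2,0,0,0.05,58],[0,3.5,0.2,0,0,0.055,58],[0,0,0.3,0,0,0,58]]]'
python3 -m pendant '[[[0,0,0,0,0,0,58]]]'
python3 look.py p1.png collar_axis:.056 collar_post:.085 pointer:.056 locked_mark:.033
python3 goto.py .4681 .3475 .125 156.6
```

```text
shift cm [ 7.531 14.196  1.56 ] rot [-0.001 -0.002  0.208] tcp [0.514 0.193 0.176] [-179.931   -0.112  168.514] F [-0.971 -0.34   0.769]
time: 13.77
ee_pos: [0.4792, 0.347, 0.1654]
tcp_rot: [-179.7, -0.2, 155.8]
wrist_force: [1.0, 0.3, -0.1]
opening: 0.0498
time: 13.85
ee_pos: [0.4784, 0.3482, 0.1638]
tcp_rot: [-179.6, -0.3, 155.9]
wrist_force: [-1.0, 0.5, 0.2]
opening: 0.0493
tcp [0.4784 0.3482 0.1638] [-179.616    -0.2643  155.8912]
collar_axis mark [314.6 335.8] 0.69 xy [0.5404 0.3152]
collar_post mark [309.6 234.2] 0.58 xy [0.4662 0.3464]
pointer mark [376.5 287.8] 0.95 xy [0.5244 0.367 ]
locked_mark mark [392.5 373.2] 0.62 xy [0.6067 0.3507]
shift cm [ 1.081 -0.32   4.089] rot [-0.004 -0.003 -0.015] tcp [0.479 0.346 0.166] [-179.749   -0.168  155.742] F [ 0.169 -0.437 -0.048]
```

View pics/p1.png

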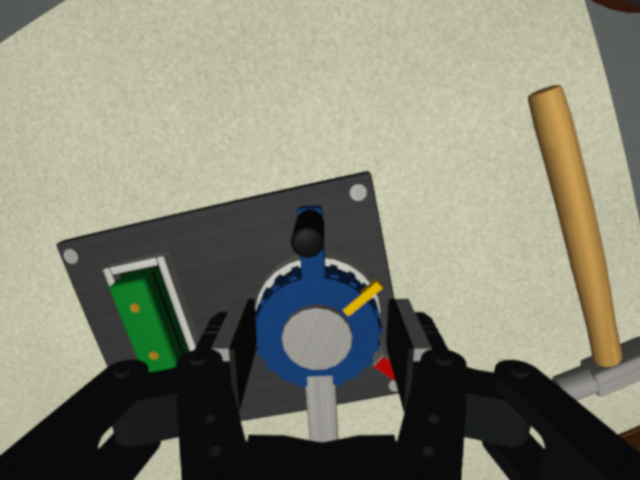

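```bash
python3 - <<'E'
from h import *
np.set_printoptions(precision=4,suppress=True)
A=cam('wrist',np.load('pics/c1.png.npy'));B=cam('wrist',np.load('pics/p1.png.npy'))
print(tri([(A,(569.6,115.9)),(B,(309.6,234.2))]), tri([(A,(580,113)),(B,(307,241))]), atz(A,(580,113),.101),atz(B,(307,241),.101))
ax=np.array([.5402,.3158])
for p in ([.4681,.3475],[.4662,.3464],atz(B,(307,241),.101)[:2],atz(A,(580,113),.101)[:2]):
    d=p-ax; print(np.linalg.norm(d),np.degrees(np.arctan2(d[1],d[0])))
E
```

```text
(array([0.467 , 0.3466, 0.0859]), np.float64(0.0009666040303341393)) (array([0.4658, 0.3456, 0.0983]), np.float64(0.00010130558493668674)) [0.4656 0.344  0.101 ] [0.465 0.346 0.101]
0.07876103097344521 156.2664861071781
0.08007721273870613 157.5342443658504
0.08100644587574847 158.09544169537878
0.0797039129398674 159.2958818637095
```

```bash
python3 goto.py .4663 .3464 .125 157.5 
python3 -m pendant '[[[1.15,-0.2,1.5,-0.004,-0.003,-0.03,58],[0,0,1.5,0,0,0,58],[0,0,0,0,0,0,58],[0,0,0,0,0,0,58]]]'
python3 goto.py .4663 .3464 .065 157.5
```

```text
shift cm [ 1.2   -0.494  4.09 ] rot [-0.004 -0.003 -0.031] tcp [0.479 0.346 0.166] [-179.749   -0.168  155.742] F [ 0.169 -0.437 -0.048]
time: 14.43
ee_pos: [0.4696, 0.3457, 0.1385]
tcp_rot: [179.8, 0.2, 157.3]
wrist_force: [0.1, 0.1, 0.5]
opening: 0.0501
shift cm [ 0.35  -0.091  7.35 ] rot [ 0.004  0.003 -0.004] tcp [0.47  0.346 0.139] [179.768   0.173 157.273] F [0.134 0.107 0.485]
```

```bash
python3 -m pendant '[[[0.35,-0.1,1.2,0.004,0.003,-0.004,58],[0,0,1.2,0,0,0,58],[0,0,1.2,0,0,0,58],[0,0,1.2,0,0,0,58],[0,0,0,0,0,0,58]]]'
python3 goto.py .4663 .3464 .066 157.5
```

```text
time: 14.85
ee_pos: [0.4672, 0.3453, 0.0886]
tcp_rot: [179.8, 0.1, 157.4]
wrist_force: [0.1, -0.0, 0.6]
opening: 0.0496
shift cm [0.128 0.062 2.263] rot [ 0.003  0.002 -0.002] tcp [0.467 0.345 0.089] [179.847   0.089 157.384] F [ 0.142 -0.027  0.578]
```

```bash
python3 -m pendant '[[[0.1,0.05,1.1,0.003,0.002,0,58],[0,0,0.9,0,0,0,58],[0,0,0,0,0,0,58],[0,0,0,0,0,0,58]]]'
python3 -m pendant '[[[0,0,0,0,0,0,8],[0,0,0,0,0,0,8],[0,0,0,0,0,0,8],[0,0,0,0,0,0,8],[0,0,0,0,0,0,8]]]' 25
python3 goto.py .4663 .3464 .066 157.5
```

```text
time: 15.18
ee_pos: [0.4659, 0.3459, 0.065]
tcp_rot: [-179.9, -0.1, 157.4]
wrist_force: [0.5, 0.2, 0.3]
opening: 0.0493
time: 15.6
ee_pos: [0.466, 0.3461, 0.0654]
tcp_rot: [-179.9, -0.1, 157.4]
wrist_force: [0.1, -0.7, -2.6]
opening: 0.0174
shift cm [-0.015  0.034 -0.056] rot [-0.002 -0.002 -0.002] tcp [0.466 0.346 0.065] [-179.862   -0.098  157.391] F [ 0.127 -0.694 -2.569]
```

```bash
python3 -m pendant '[[[-0.03,0.65,-0.08,0,0,0.08,8],[-0.03,0.65,-0.08,0,0,0.08,8],[-0.03,0.65,-0.08,0,0,0.08,8],[-0.03,0.65,-0.08,0,0,0.08,8],[0,0,0,0,0,0,8]]]'
cat > arc.py <<'E'
from h import *
np.set_printoptions(precision=3,suppress=True)
T=tool();o=bot.get_obs();d=T[:2,3]-np.array([.5402,.3158]);print('r',np.linalg.norm(d),'phi',np.degrees(np.arctan2(d[1],d[0])),'rot',o['tcp_rot'],'z',T[2,3],'F',o['wrist_force'],o['opening'])
E
python3 arc.py
```

```text
time: 16.02
ee_pos: [0.4789, 0.368, 0.0655]
tcp_rot: [-179.6, -0.1, 138.3]
wrist_force: [2.4, 1.0, 0.8]
opening: 0.0174
r 0.0804983771161547 phi 139.5817879603686 rot [-179.575   -0.139  138.304] z 0.06546588062004449 F [2.447 0.96  0.764] 0.017360756490730014
```

```bash
python3 -m pendant '[[[-0.03,0.65,-0.08,-0.005,0,0.08,8],[-0.03,0.65,-0.08,0,0,0.08,8],[-0.03,0.65,-0.08,0,0,0.08,8],[-0.03,0.65,-0.08,0,0,0.08,8],[0,0,0,0,0,0,8]]]'
python3 arc.py
python3 -m pendant '[[[-0.03,0.65,-0.08,0,0,0.08,8],[-0.03,0.65,-0.08,0,0,0.08,8],[-0.03,0.65,-0.08,0,0,0.08,8],[-0.03,0.65,-0.08,0,0,0.08,8],[0,0,0,0,0,0,8]]]'
python3 arc.py
```

```text
time: 16.43
ee_pos: [0.4977, 0.3845, 0.0655]
tcp_rot: [-179.6, -0.2, 120.1]
wrist_force: [3.5, 2.2, -1.0]
opening: 0.0173
r 0.08076795328488905 phi 121.75089311129825 rot [-179.576   -0.154  120.061] z 0.06552244742781603 F [ 3.543  2.151 -0.997] 0.017342179617690887
time: 16.85
ee_pos: [0.5202, 0.3943, 0.0655]
tcp_rot: [-179.3, -0.1, 102.5]
wrist_force: [3.3, 1.5, -1.8]
opening: 0.0169
r 0.08102830349809702 phi 104.28152370116607 rot [-179.334   -0.098  102.454] z 0.06550826811870769 F [ 3.287  1.458 -1.806] 0.01691476998894583
```

```bash
python3 -m pendant '[[[-0.03,0.65,-0.08,-0.01,0,0.08,8],[-0.03,0.65,-0.08,0,0,0.08,8],[-0.03,0.65,-0.08,0,0,0.08,8],[-0.03,0.65,-0.08,0,0,0.06,8],[0,0,0,0,0,0,8]]]'
python3 arc.py
```

```text
time: 17.27
ee_pos: [0.5427, 0.3968, 0.0656]
tcp_rot: [-179.5, -0.1, 86.4]
wrist_force: [0.0, 2.4, -0.9]
opening: 0.017
r 0.0810455080511345 phi 88.19901933642694 rot [-179.547   -0.122   86.375] z 0.06555723056939336 F [ 0.026  2.355 -0.927] 0.016992181798279767
```

```bash
python3 -m pendant '[[[-0.03,0.6,-0.05,0,0,0.07,8],[-0.03,0.6,-0.05,0,0,0.07,8],[0,0,0,0,0,0,8],[0,0,0,0,0,0,8]]]'
python3 arc.py; python3 look.py l1.png collar_axis:.056 pointer:.056 locked_mark:.033 collar_post:.085
```

```text
time: 17.6
ee_pos: [0.5522, 0.396, 0.0656]
tcp_rot: [-179.4, -0.1, 79.5]
wrist_force: [1.5, 3.4, -5.0]
opening: 0.0173
r 0.08111166137341753 phi 81.48433341709575 rot [-179.384   -0.134   79.463] z 0.06559685269910362 F [ 1.47   3.402 -5.035] 0.017329115227817497
tcp [0.5522 0.396  0.0656] [-179.382    -0.1329   79.436 ]
locked_mark mark [443.5 352.3] 0.77 xy [0.604  0.3497]
collar_post mark [324.2 346. ] 0.76 xy [0.5533 0.3951]
```

View pics/l1.png

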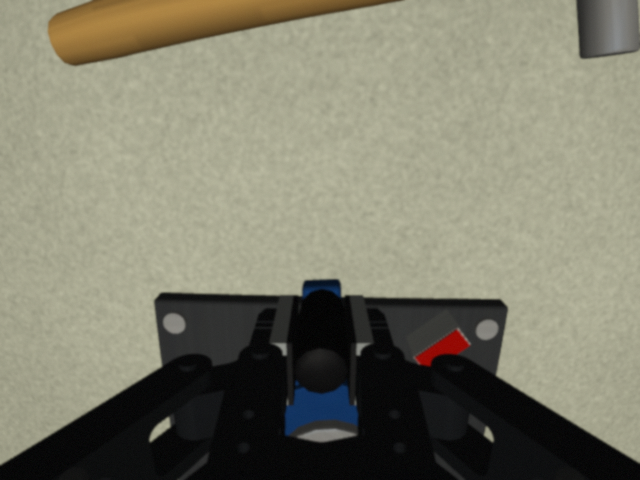

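Wrist view: the post is gripped at (322,345) and the red mark shows at (443,350). About 3° remains, so I'll turn that, then release, lift and check.

```bash
python3 -m pendant '[[[-0.02,0.4,-0.03,-0.005,0,0.025,8],[0,0,0,0,0,0,8],[0,0,0,0,0,0,8]]]'; python3 arc.py
```

```text
time: 18.1
ee_pos: [0.5547, 0.3956, 0.0656]
tcp_rot: [-179.5, -0.1, 77.9]
wrist_force: [1.5, 3.3, -5.1]
opening: 0.0172
r 0.08110236168181524 phi 79.69453926412791 rot [-179.522   -0.126   77.914] z 0.06557660484092159 F [ 1.465  3.318 -5.147] 0.01718950383280037
```

```bash
python3 -m pendant '[[[0,0.25,-0.03,0,0,0.005,8],[0,0,0,0,0,0,8],[0,0,0,0,0,0,8]]]'; python3 arc.py
python3 -m pendant '[[[0,0,0,0,0,0,50],[0,0,0,0,0,0,50],[0,0,0,0,0,0,50],[0,0,0,0,0,0,50]]]'
python3 -m pendant '[[[0,0,-2,0,0,0,50],[0,0,-4,0,0,0,50],[0,0,-4,0,0,0,50],[4,0,-3,0,0,0,50],[4,0,-3,0,0,0,50]]]'
python3 -m pendant '[[[4,0,-2,0,0,0,50],[0,0,0,0,0,0,50],[0,0,0,0,0,0,50]]]'
python3 look.py l2.png collar_axis:.056 pointer:.056 locked_mark:.033 collar_post:.085 finger_tip:.046
```

```text
time: 18.35
ee_pos: [0.5561, 0.3952, 0.0656]
tcp_rot: [-179.4, -0.1, 77.7]
wrist_force: [1.0, 4.3, -4.9]
opening: 0.0176
r 0.08094973647962105 phi 78.65648671533442 rot [-179.406   -0.097   77.709] z 0.06563942412605314 F [ 1.046  4.304 -4.886] 0.017591631109466353
time: 18.68
ee_pos: [0.5566, 0.3938, 0.0678]
tcp_rot: [-179.5, -0.1, 77.7]
wrist_force: [0.3, 0.2, 0.1]
opening: 0.0426
time: 19.1
ee_pos: [0.5689, 0.4456, 0.2116]
tcp_rot: [-179.2, 0.4, 77.4]
wrist_force: [1.8, 1.9, 0.1]
opening: 0.0428
time: 19.35
ee_pos: [0.577, 0.4748, 0.2279]
tcp_rot: [-179.5, 0.0, 77.6]
wrist_force: [0.1, -0.8, 0.1]
opening: 0.043
tcp [0.577  0.4748 0.2279] [-179.4596    0.0628   77.5843]
collar_axis mark [320.1 387.9] 0.63 xy [0.5397 0.3171]
pointer mark [369.5 356.3] 0.94 xy [0.5892 0.3405]
locked_mark mark [379.9 330. ] 0.73 xy [0.6031 0.3509]
collar_post mark [321.5 329.2] 0.64 xy [0.5576 0.3915]
finger_tip mark [323.1 389.1] 0.6 xy [0.5404 0.3079]
```

View pics/l2.png

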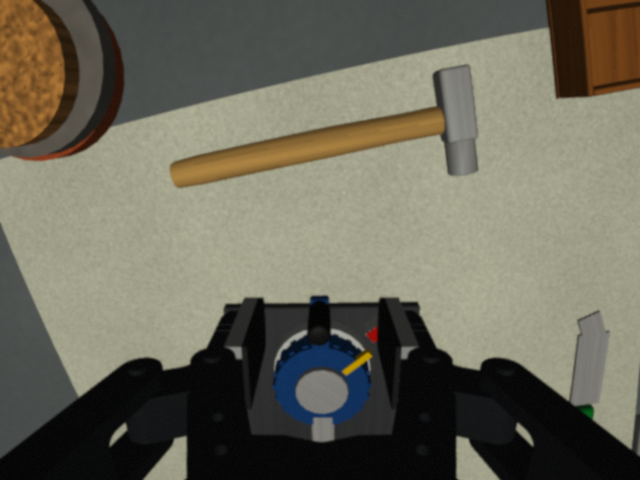

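```bash
python3 -m pendant '[[[-4,0,-0.5,0,0,0,50],[-4,0,-0.5,0,0,0,50],[-3,0,0,0,0,0,50],[0,0,0,0,0,0,50],[0,0,0,0,0,0,50]]]'
python3 look.py l3.png collar_axis:.056 pointer:.056 locked_mark:.033 collar_post:.085 finger_tip:.046 handle_green:.015
python3 - <<'E'
from h import *
im=cv2.imread('pics/l3.png'); cv2.imwrite('pics/l3c.png',cv2.resize(im[100:400,170:570],None,fx=2,fy=2,interpolation=cv2.INTER_CUBIC))
E
```

```text
time: 20.07
ee_pos: [0.5505, 0.3598, 0.2268]
tcp_rot: [-178.8, 0.8, 77.5]
wrist_force: [-0.7, 0.3, 0.2]
opening: 0.0428
tcp [0.5505 0.3598 0.2268] [-178.8647    0.7787   77.4741]
collar_axis mark [320.1 263.9] 0.95 xy [0.5366 0.3175]
pointer mark [378.5 221. ] 0.91 xy [0.5889 0.3429]
locked_mark mark [389.9 201.6] 0.95 xy [0.6025 0.3506]
collar_post mark [324.4 170.6] 0.74 xy [0.5574 0.3943]
finger_tip mark [331.8 395.3] 0.61 xy [0.5174 0.1817]
handle_green mark [323.6 369.1] 0.9 xy [0.511  0.1907]
```

View pics/l3c.png

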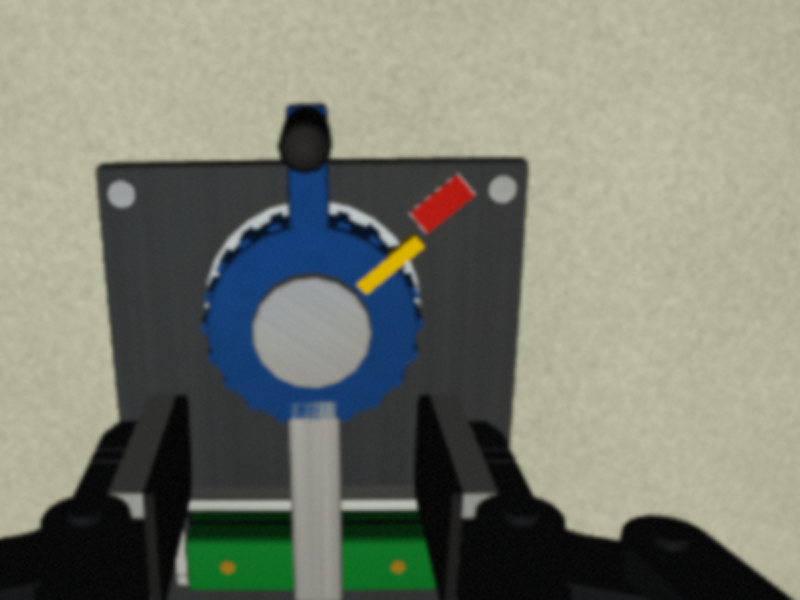

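```bash
python3 - <<'E'
from h import *
np.set_printoptions(precision=4,suppress=True)
C=cam('wrist',np.load('pics/l3.png.npy')); im=cv2.imread('pics/l3.png'); hsv=cv2.cvtColor(im,cv2.COLOR_BGR2HSV)
ax=np.array([.5402,.3163])
def an(d): return np.degrees(np.arctan2(d[1],d[0]))
roi=np.zeros(im.shape[:2],np.uint8); roi[150:260,330:420]=255
for nm,m,z in(('pointer',cv2.inRange(hsv,(18,120,90),(35,255,255)),.058),('mark',cv2.inRange(hsv,(0,140,80),(8,255,255))|cv2.inRange(hsv,(172,140,80),(180,255,255)),.033)):
    p=np.argwhere(m&roi)[:,::-1]; w=np.array([atz(C,u,z)[:2] for u in p]); c=w.mean(0); v=np.linalg.svd(w-c)[2][0] if len(w)<5000 else 0
    if v[0]<0: v=-v
    t=(w-c)@v; print(nm,len(w),'centroid',c,'ang from axis',an(c-ax),'own dir',an(v),'len',np.ptp(t),'tip r',np.linalg.norm(c+v*t.max()-ax))
# core top (z .062) centre for the axis
g=cv2.inRange(hsv,(0,0,110),(180,60,255)); n,l,s,c=cv2.connectedComponentsWithStats(g); k=l[265,325]; print('core',s[k],atz(C,c[k],.062))
b=[atz(C,(170+x/2,100+y/2),.012) for x,y in((100,167),(526,160),(121,194),(503,189))]; print('base dir',an(b[1]-b[0]),an(b[3]-b[2]))
E
```

```text
pointer 331 centroid [0.5777 0.3375] ang from axis 29.403136740610698 own dir 29.549575383078434 len 0.030781737105361903 tip r 0.05767192968701471
mark 427 centroid [0.6032 0.3502] ang from axis 28.303833042541452 own dir 28.23883723892982 len 0.024597453218408987 tip r 0.08374795566301971
core [ 296  239   60   55 2520] [0.5409 0.3171 0.062 ]
base dir -11.335966239656747 -11.486729595415316
```

The pointer measures 1.0–1.3° from the mark's centreline, and the mark's half-width is about 4.6°. The finger lies across the handle. One last look with the top camera, then hand in.

```bash
python3 - <<'E'
from h import *
im=bot.camera('top'); save(im,'top1.png'); C=cam('top')
for t in('handle_green','handle_brown','handle_white','rivet_jar'):
    print(t,[(np.round(r['uv'],1).tolist(),round(r['confidence'],2)) for r in bot.mark_of('top',t)[:2]])
cv2.imwrite('pics/top1c.png',cv2.resize(im[150:330,120:540,::-1],None,fx=1.9,fy=1.9))
E
```

```text
handle_green [([247.7, 255.2], 0.75), ([182.1, 240.1], 0.6)]
handle_brown [([446.7, 244.8], 0.87)]
handle_white [([410.4, 235.7], 0.64)]
rivet_jar [([344.4, 224.6], 0.67)]
```

```bash
python3 -c "
from h import *;o=bot.get_obs();print(o['time'],o['wrist_force'],o['ee_pos']);print(bot.job_done())"
```

```text
20.6667 [-0.77375042 -0.38524186  0.07359334] [0.55112208 0.36202401 0.22613738]
the job is handed in; nothing more can be done
None
```

The green handle is in the fixture's nest and the collar is turned to the red mark, with the finger across the handle. I handed the job in at about 20.7 s. The order was as asked: handle laid in and released first, then the collar turned clockwise by its post.

**Handle in the nest:** after release, its pins were about 1 mm from the nest centre. Their spacing came out at 80 mm at the height expected for a handle lying flat.

**Collar:** the pointer is about 1.0–1.3° on the open side of the mark's centreline. The mark is about ±4.6° wide, so the pointer stands on it. An earlier, noisier look from further away had put it about 2.5° past the mark. I trusted the closer, more overhead view.

**Other things:** the networks still found the brown and white handles and the jar within about 4 pixels of where they started in the top camera. I did not see that last top picture myself, because the viewer's limit of 12 was used up.

**Forces:** at handing-in the robot was clear of everything, and the largest wrist reading I saw was about 7 N.

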